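# Shells out, nuts kept

### The arm

A 6-joint arm with a two-finger parallel gripper is mounted at the origin on a cart in front of the work surface, level with it; the furniture and walls round the work are solid. World frame = base frame: x ahead of the robot, y to its left, z up, the work surface at z = 0. Lengths are in m, angles in rad, forces in N, time in s.
With the tool pointing down it reaches from about 0.375 to 0.9 m from the base axis. Payload 3.1 kg.
Tool frame: the origin (TCP) lies at the very end of the fingers, on their centre line; the grasp point (between the pads) lies 19 mm behind it (manip.hold_point_z is the distance from the TCP to the grasp point, in m); y points along the fingers, z is the direction in which the jaws open and shut, and the axes are right-handed (so a half turn about y gives the same grasp; the last joint's range is limited). The gripper opens to 85 mm and grips with 20 to 120 N. Pads are 22 mm wide; open, the fingers measure 114 mm over their backs; the gripper's body (76 mm by 85 mm) begins 54 mm behind the grasp point. The pads swing forward as they close: fully open they stand 13 mm farther back than shut.
Start: joints at [-1.429, 0.527, 1.433, -0, 1.181, -0.178], TCP at [0.197, -0.593, 0.231] pointing down, gripper open.
Joint ranges: [-3.08, 3.08], [-0.75, 2.2], [0.22, 2.44], [-1.43, 4.57], [0, 2.65], [-2.85, 2.85]. Speed limits (rad/s): [2.79, 2.79, 3.14, 3.14, 3.14, 3.14].

### API

Orientations are given as a unit quaternion [x, y, z, w].
In Python, from station import manip, eyes, workorder gives the robot as it stands. The module is installed in compiled form; this text tells all that it offers.
- The arm moves only by the shell command python3 -m jog 'ROWS' [OPENING] [FORCE]. ROWS is JSON, a list of rows, each a list of 2 entries, a list of its own where there are three numbers: the shift along the tool's x, y, z in cm, then the turn about the tool's y in rad. A call has 1 to 20 rows; each row is the pose to reach, as a shift and turn from the pose commanded when the call began, along the tool's axes at that moment; what a row does not reach only later rows make up. A row lasts 1/12 s, in which the tool goes at most 41.7 mm and 7.16 degrees, less where a joint would pass 70% of its speed; a pose out of reach is approached as far as the arm can. A call with a gripper value outside its range is refused whole. OPENING is the finger opening in cm, from 0 to 8.54, set as the call begins (- or left out, the last holds). The fingers move at their own pace and stop on an object; FORCE is the grip in N (left out, the last holds). Time passes only in rows, so rows that repeat a pose let the fingers close. It gives the time, the measured TCP pose, the force and the opening at its end, in the units of the state.
- manip.sense(): the state, without advancing time (a new reading comes with each control period).
- eyes.snapshot(name): name is "scene" or "top"; returns a dict with "frame" (480x640x3 uint8, red, green, blue), "vfov" (degrees; the focal length in pixels is half the picture's height over the tangent of half this angle, whatever the lens; pixels are square), "cx", "cy" (the principal point, pixels), "k1" (the pictures are not rectified: a ray, as slopes to the right and down, at radius r is drawn at 1 + k1 r^2 times it, then the intrinsics apply), "rvec" (rotation vector, rad) and "tvec" (3), from world to camera coordinates, as OpenCV has them. Camera axes: x right, y down, z forward; pixel columns grow to the right and rows downward; lengths in m; the calibration is good to about 2 mm. A picture is of the moment at which its call begins. There is no depth.
- workorder.sign_off(): hands the job in, once; it reports no verdict.
The state is a dict: "t": time; "q": joint angles; "qd": joint speeds; "tau": joint torques, N m; "tcp_pos": TCP position; "tool_rot": TCP orientation; "force": force on the tool from outside, world axes, zero at the start; "ft_torque": the same for the moment, N m; "finger_gap": opening from 0.0 (shut) to 1.0 (fully open).
Only numpy, scipy, OpenCV 4.12 (cv2) and the standard library are available. Lean on these libraries where they do the work, as an engineer would, in place of code of your own. Each camera call takes 0.05 s, during which the arm holds its last target. There are 200 camera calls.

### The job

Lift the lid off the steel scrap pot and lay it on the worktop, knob up. Then take the two-section dish by its wooden handle and tip the three empty walnut half shells into the pot, keeping the two whole walnuts in their own section, and stand the dish back level on its round wooden tray. Leave the pot standing and everything else where it is.

Things in the scene. Friction and masses are not known exactly. Their poses are not given: they have to be found in the camera images.
- dish: white two-section dish 155 (x) x 101 (y) x 98 mm high, 0.3 kg, glazed. Origin: underside centre of its foot (60 x 70 mm), z up. Wooden divider along y in the middle: 12 mm thick, 50 mm high, handle on top. Empty shells in the +x section, whole walnuts in the -x one. Both floors are 15 degree ramps rising outward from 10 mm high at the divider to an open pouring edge 31 mm high at x = +-78 mm.
- dish_handle (a point): middle of the dish's upright flat wooden handle, 83 mm above its underside: 12 mm thick (x), 48 mm wide (y), flat from 50 to 94 mm, top at 98 mm. Axes as the dish
- dish_shell_lip (a point): middle of the pouring edge of the shells' section, x = +77.5, z = 31 mm in the dish's frame; that end has no wall, side walls stand 48 mm high at y = +-45 mm. Things slide on the dish from a slope of 18 to 26 degrees; tipped this way, the walnuts lie against the divider and stay in up to a tip of about 65 degrees
- shell0: empty walnut half shell, hollow brown half dome 28 mm across, 13 mm high, 10 g; origin under the dome, z out of the open side. Starts in the +x section
- shell1: as shell0
- shell2: as shell0
- walnut0: whole walnut, wrinkled brown ball about 31 mm, 14 g; origin at its middle. Starts in the -x section, against the divider
- walnut1: as walnut0
- tray: round wooden tray 220 mm across, 20 mm high at its rim, fixed; its flat floor, 190 mm across, is 7 mm above the worktop. Origin: centre of its underside. The dish starts on it
- pot: round steel scrap pot, open at the top under its loose lid, 138 mm across and 90 mm high, inside 132 mm across at the rim and 120 mm at the floor, wall 3 mm, about 0.7 kg, loose. Origin: centre of its underside, z up
- pot_rim (a point): centre of the pot's mouth, 90 mm above its underside. Room above: a wall cabinet hangs from 0.487 m up over the worktop beyond x = 0.59 m wherever y < -0.02 m; the fridge's side stands at y = 0.378 m
- pot_lid: round steel lid 144 mm across, 160 g, lying loose on the pot's rim with a 6 mm deep plug 120 mm across underneath. Origin: centre of the plug's underside (84 mm above the pot's underside at the start), z up
- lid_knob (a point): middle of the black knob on the lid, 29 mm thick, 36 mm above the lid's underside; knob's top at 50 mm, the lid's plate below it 14 mm above the underside
- jar: spice jar, 41 mm across, 105 mm high, loose bystander; origin under its centre
Not all that is in view belongs to the job. What is shaped like the walnut1 but orange or pink is not meant.

How it is judged:
On the way, in this order (a step that is already met when the one before it is completed fails the run):
1. the lid is off the pot and lies on the worktop, knob up (horizontal distance between pot_lid and pot above 0.12 m and height (world z) of pot_lid below 0.03 m and angle between pot_lid's own z axis and vertical below 0.15 rad), for 0.2 s.
2. the dish is tipped at the pot (angle between dish's own z axis and vertical above 0.55 rad and horizontal distance between dish_shell_lip and pot below 0.09 m and height (world z) of dish above 0.05 m), for 0.2 s.
At the end, for the whole second after the job is handed in: All shells in the pot; all walnuts in their section of the dish; dish level (5 deg) on the tray floor, within 50 mm of its middle; lid flat (8 deg), knob up, on the worktop beside the pot; pot upright within 50 mm of its start; all at rest (all of step 1 and horizontal distance between each of shell0, shell1, shell2 and pot below 0.072 m and z of shell0 in the frame of pot between -0.005 and 0.085 m and linear speed of each of shell0, shell1, shell2 below 0.03 m/s and z of shell1 in the frame of pot between -0.005 and 0.085 m and z of shell2 in the frame of pot between -0.005 and 0.085 m and x of walnut0 in the frame of dish between -0.08 and -0.006 m and y of walnut0 in the frame of dish between -0.05 and 0.05 m and z of walnut0 in the frame of dish between 0.005 and 0.075 m and x of walnut1 in the frame of dish between -0.08 and -0.006 m and y of walnut1 in the frame of dish between -0.05 and 0.05 m and z of walnut1 in the frame of dish between 0.005 and 0.075 m and horizontal distance between dish and tray below 0.05 m and z of dish in the frame of tray below 0.013 m and angle between each of dish, pot's own z axis and vertical below 0.09 rad and linear speed of each of dish, pot_lid, pot below 0.02 m/s and height (world z) of pot below 0.01 m and distance of pot from where it was at the start of the episode below 0.05 m); the robot touches nothing.
It fails at once if the spice jar is shoved more than 40 mm or knocked over (distance of jar from where it was at the start of the episode above 0.04 m or angle between jar's own z axis and vertical above 0.5 rad).
It fails at once if the pot is tipped (angle between pot's own z axis and vertical above 0.35 rad).
It also fails if it takes over 66 s, if anything falls off the work surface, if the arm or the gripper's body presses on something with over 40 N, if the wrist force passes 120 N, or if a joint passes its speed limit or range.

## Working session

There is one attempt and no reset: what is moved stays moved. The work goes in short steps, Python scripts to look and compute and a shell command to move; the robot and the scene stay as the last step left them, time stands still between calls to the robot, and variables do not carry over. Pictures are saved under pics/ and viewed, about 8 in all and at most 12, crops included, and the job is handed in when it is done.

```bash
mkdir -p pics; ls; cat > h.py <<'E'
import numpy as np, cv2, sys
from station import manip, eyes, workorder
from scipy.spatial.transform import Rotation as R
def cam(s):
    f=240/np.tan(np.radians(s["vfov"])/2)
    K=np.array([[f,0,s["cx"]],[0,f,s["cy"]],[0,0,1.]])
    return K,np.array([s["k1"],0,0,0,0.]),np.array(s["rvec"],float),np.array(s["tvec"],float)
def p2w(s,uv,z):
    K,D,r,t=cam(s); M=R.from_rotvec(r.ravel()).as_matrix()
    n=cv2.undistortPoints(np.array([[uv]],float),K,D)[0,0]
    d=M.T@np.array([n[0],n[1],1]); c=-M.T@t.ravel()
    return c+d*(z-c[2])/d[2]
def w2p(s,p):
    K,D,r,t=cam(s); return cv2.projectPoints(np.array(p,float).reshape(-1,1,3),r,t,K,D)[0].reshape(-1,2)
def snap(n,fn=None,crop=None,k=1):
    s=eyes.snapshot(n); im=s["frame"][:,:,::-1]
    if crop: im=im[crop[1]:crop[3],crop[0]:crop[2]]
    if fn: cv2.imwrite("pics/"+fn,cv2.resize(im,None,fx=k,fy=k,interpolation=cv2.INTER_CUBIC))
    np.save("last_%s.npy"%n,s,allow_pickle=True); return s
def load(n): return np.load("last_%s.npy"%n,allow_pickle=True).item()
def st():
    s=manip.sense(); print("t",s["t"],"tcp",np.round(s["tcp_pos"],4),"gap",round(s["finger_gap"],3),"F",np.round(s["force"],1),"q",np.round(s["q"],3))
    print(np.round(R.from_quat(s["tool_rot"]).as_matrix(),3)); return s
E
python3 - <<'E'
from h import *
for n in("scene","top"):
    s=snap(n,n+"0.png"); K,D,r,t=cam(s); print(n,K[0,0],-R.from_rotvec(r.ravel()).as_matrix().T@t.ravel(),s["k1"])
st()
E
```

```text
pics
scene 621.6689267748566 [-0.08635689  0.4219306   0.9332443 ] -0.04344836116849128
top 614.2920201785488 [0.3339639  0.01818347 1.41785578] -0.0039054891030636685
t 0.1 tcp [ 0.197  -0.5925  0.2304] gap 1.0 F [0.  0.4 0.2] q [-1.428  0.528  1.434  0.     1.181 -0.178]
[[-0.949 -0.     0.315]
 [-0.315  0.002 -0.949]
 [-0.    -1.    -0.002]]
```

View pics/scene0.png

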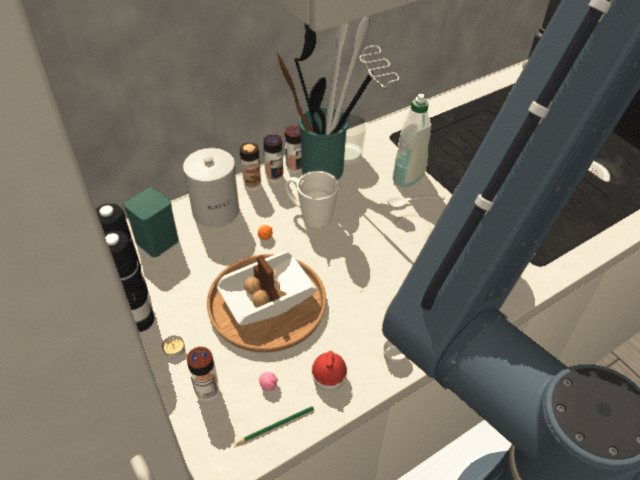

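View pics/top0.png

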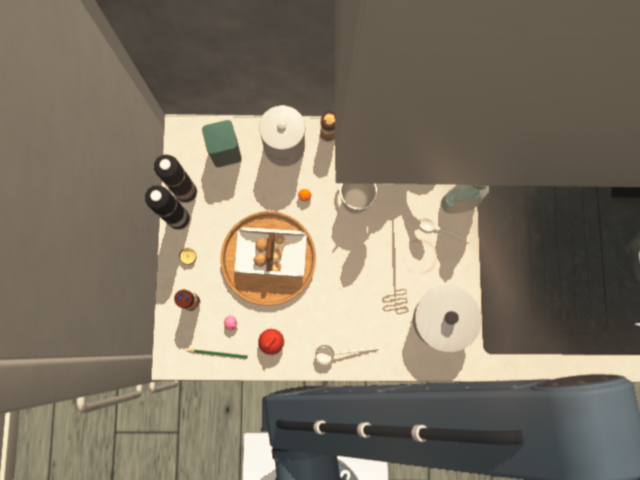

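Candidates: for the pot, the steel pot with the black knob at top (447,318) or the white canister at (283,128). For the walnuts, the brown balls in the dish at (262,243) and (261,258), or the orange (305,195) and pink (231,323) balls. I choose the black-knob pot and the brown balls in the dish, and check both in a crop.

```bash
python3 - <<'E'
from h import *
s=load("top"); im=s["frame"][:,:,::-1]
a=cv2.resize(im[205:310,215:325],None,fx=4,fy=4,interpolation=cv2.INTER_CUBIC)
b=cv2.resize(im[275:380,400:490],None,fx=4,fy=4,interpolation=cv2.INTER_CUBIC)
cv2.imwrite("pics/crop1.png",np.hstack([a,b]))
E
```

```text
(no output)
```

View pics/crop1.png

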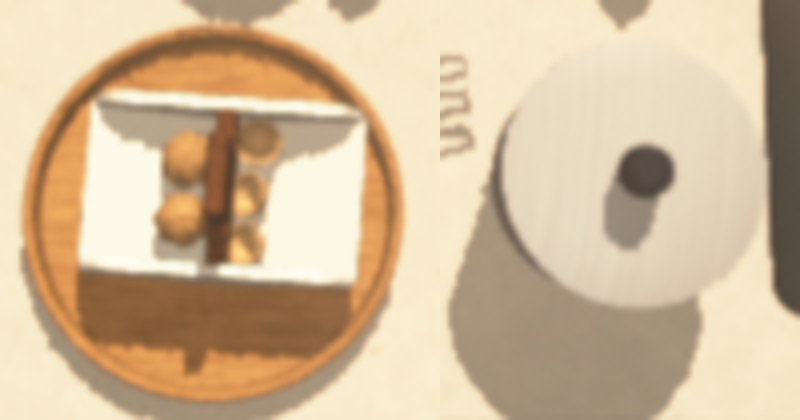

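Left of the crop: whole walnuts at (185,155) and (178,217), left of the divider; three half shells at (260,140), (250,190) and (245,243), right of it. So dish +x points to image right, about world -y. Right of the crop: the steel pot's lid is centred at about (631,174) and the black knob at (647,172).

```bash
python3 - <<'E'
from h import *
s=load("top")
A=lambda x,y:(215+x/4-.4,205+y/4-.4)
B=lambda x,y:(400+(x-440)/4-.4,275+y/4-.4)
print("knob",p2w(s,B(647,172),0.134), "lid",p2w(s,B(631,174),0.097))
print("handle top",p2w(s,A(221,170),0.105))
for c in((100,95),(367,110),(80,273),(353,285)): print("corner",p2w(s,A(*c),0.055))
print("tray",p2w(s,A(213,213),0.02), "jar",p2w(s,(186,299),0.1))
print("jar-like",p2w(s,(329,120),0.1),"redpeeler",p2w(s,(271,342),0.03),"scoop",p2w(s,(323,355),0.01),p2w(s,(378,350),0.01),"whisk",p2w(s,(395,300),0),p2w(s,(393,220),0),"edge",p2w(s,(480,300),0),p2w(s,(300,380),0))
S=load("scene")
print(w2p(S,[0.38,-.155,0.105]))
E
```

```text
knob [ 0.4005273  -0.28256153  0.134     ] lid [ 0.40132899 -0.28256276  0.097     ]
handle top [0.55131164 0.10033619 0.105     ]
corner [0.60187226 0.17239109 0.055     ]
corner [0.59460842 0.02182937 0.055     ]
corner [0.50081876 0.18073394 0.055     ]
corner [0.49522937 0.0287624  0.055     ]
tray [0.54032895 0.10976639 0.02      ] jar [0.43837788 0.27720121 0.1       ]
jar-like [ 0.84407578 -0.02714812  0.1       ] redpeeler [0.34952923 0.09842493 0.03      ] scoop [ 0.32141095 -0.01805513  0.01      ] [ 0.33311115 -0.14249472  0.01      ] whisk [ 0.44716895 -0.18430478  0.        ] [ 0.63608603 -0.18259734  0.        ] edge [ 0.44843334 -0.38203069  0.        ] [0.26563664 0.0333202  0.        ]
[[443.07041704 264.97175242]]
```

The tool can only be turned about its own y, which now points down, so I first check two things: what a turn does, and how the arm treats orientation at the limit of its reach. Straight up in free space is the safe direction for this.

```bash
python3 -m jog '[[[0,-4,0],0.1],[[0,-8,0],0.2],[[0,-12,0],0.2],[[0,-16,0],0.2],[[0,-20,0],0.2],[[0,-24,0],0.2],[[0,-28,0],0.2],[[0,-32,0],0.2],[[0,-36,0],0.2],[[0,-40,0],0.2],[[0,-44,0],0.2],[[0,-48,0],0.2],[[0,-52,0],0.2],[[0,-56,0],0.2],[[0,-60,0],0.2],[[0,-64,0],0.2],[[0,-68,0],0.2],[[0,-72,0],0.2]]'; python3 -c "
from h import *
st()"
```

```text
t: 1.6
tcp_pos: [0.1757, -0.5283, 0.7786]
tool_rot: [0.041, -0.699, 0.713, -0.044]
force: [-0.2, 0.2, 0.2]
finger_gap: 0.997
t 1.6 tcp [ 0.1757 -0.5283  0.7786] gap 0.997 F [-0.2  0.2  0.2] q [-1.452  0.388  0.219  0.006  2.515  0.003]
[[-0.993  0.006  0.12 ]
 [-0.121 -0.019 -0.993]
 [-0.004 -1.     0.02 ]]
```

```bash
for i in 1 2 3 4; do python3 -m jog '[[[0,-4,0],0],[[0,-8,0],0],[[0,-12,0],0]]' >/dev/null; python3 -c "
from h import *
s=manip.sense(); print(s['t'],np.round(s['tcp_pos'],4),np.round(R.from_quat(s['tool_rot']).as_matrix()[:,1],3),np.round(s['q'],3))"; done
```

```text
1.85 [ 0.1636 -0.4916  0.8074] [ 0.011 -0.036 -0.999] [-1.47   0.333  0.218  0.014  2.553 -0.008]
2.1 [ 0.152  -0.4567  0.8315] [ 0.016 -0.051 -0.999] [-1.49   0.282  0.218  0.023  2.589 -0.02 ]
2.35 [ 0.1406 -0.4223  0.8528] [ 0.021 -0.066 -0.998] [-1.514  0.234  0.218  0.035  2.623 -0.032]
2.6 [ 0.1306 -0.392   0.8708] [ 0.026 -0.086 -0.996] [-1.538  0.189  0.218  0.048  2.647 -0.045]
```

The reached pose becomes the new commanded pose, so pressing against a joint limit leans the tool permanently (the elbow is at its 0.22 stop and the tool is leaning outward). That gives a way to get a tilted tool, after which a turn about y pours. I'll fit a kinematic model to check that a leaned tool can reach both the dish and the pot.

```bash
cat > kin.py <<'E'
from h import *
from scipy.optimize import least_squares
D=[([-1.428,.528,1.434,0,1.181,-.178],[.197,-.5925,.2304]),([-1.452,.388,.219,.006,2.515,.003],[.1757,-.5283,.7786]),
([-1.47,.333,.218,.014,2.553,-.008],[.1636,-.4916,.8074]),([-1.49,.282,.218,.023,2.589,-.02],[.152,-.4567,.8315]),
([-1.514,.234,.218,.035,2.623,-.032],[.1406,-.4223,.8528]),([-1.538,.189,.218,.048,2.647,-.045],[.1306,-.392,.8708])]
r=lambda a,q:R.from_euler(a,q).as_matrix()
def fk(q,P):
    h,L1,L2,Lt,dA,dC,a=P
    A=r('z',q[0]); B=A@r('y',q[1]); C=B@r('y',q[2]); Dm=C@r('z',q[3])@r('y',q[4]); E=Dm@r('z',q[5])
    p=A@[a,0,h]+B@[0,dA,L1]+C@[0,0,L2]+Dm@[0,dC,Lt]
    return p,E   # E z = approach (tool y)
def fit():
    f=lambda P:np.r_[np.concatenate([fk(q,P)[0]-p for q,p in D]),1e-3*(P-[.3,.4,.4,.25,.1,0,0])]
    s=least_squares(f,[.3,.4,.4,.25,.1,0,0]); return s.x,s.fun
LO=np.array([-3.08,-.75,.22,-1.43,0,-2.85]);HI=np.array([3.08,2.2,2.44,4.57,2.65,2.85])
def toolrot(E): # tool cols x,y,z in terms of E: y=E z
    return E
def ik(P,p,ydir,zjaw,w=.3,mult=12,seed=0):
    rng=np.random.default_rng(seed);best=None
    y=np.array(ydir)/np.linalg.norm(ydir)
    def f(q):
        x,E=fk(q,P); return np.r_[x-p,w*(E[:,2]-y),w*np.dot(E[:,0],np.cross(y,zjaw))*np.array([1.])]
    for k in range(mult):
        q0=rng.uniform(np.maximum(LO,[-2,-.7,.3,-1.4,.1,-2.8]),np.minimum(HI,[1.5,1.5,2.4,2.5,2.6,2.8]))
        s=least_squares(f,q0,bounds=(LO,HI))
        if best is None or s.cost<best.cost: best=s
    return best
E
python3 - <<'E'
from kin import *
P,res=fit(); print(np.round(P,4),np.abs(res[:-7]).max())
q,p=D[0]; print(np.round(fk(q,P)[1],3))
from math import *
for hd in(-2.7,-20,-35,-50):
  for tl in(40,57):
    h=radians(hd);t=radians(tl); y=np.array([cos(h)*sin(t),sin(h)*sin(t),-cos(t)]); z0=np.array([sin(h),-cos(h),0])
    out=[]
    for pt,phi in(((.551,.1,.09),0),((.551,.1,.25),0),((.44,-.2,.28),0),((.44,-.22,.25),60),((.44,-.22,.25),-60)):
        zj=R.from_rotvec(y*radians(phi)).apply(z0)
        s=ik(P,np.array(pt)+.019*y,y,zj); out.append((round(sqrt(2*s.cost)*1000,1),np.round(s.x,2).tolist()))
    print(hd,tl); [print('   ',o) for o in out]
E
```

```text
[ 1.4446 -0.727   0.4783  0.4022 -5.4979  5.6097  0.5464] 0.020990219933505583
[[-0.315  0.949 -0.   ]
 [ 0.949  0.315  0.001]
 [ 0.001  0.    -1.   ]]
-2.7 40
    (3.8, [0.06, 0.92, 0.88, -0.09, 0.65, -1.41])
    (2.5, [0.06, 1.07, 0.64, -0.09, 0.73, 1.71])
    (101.2, [-0.4, 1.44, 0.22, -0.13, 0.78, 1.4])
    (107.0, [-0.42, 1.43, 0.22, -0.14, 0.8, 2.4])
    (107.0, [-0.42, 1.43, 0.22, -0.14, 0.8, 0.35])
-2.7 57
    (11.9, [-0.0, 0.74, 1.41, -0.07, 0.0, 1.67])
    (9.0, [-0.01, 0.87, 1.28, -0.05, 0.0, 1.64])
    (108.4, [-0.36, 1.51, 0.22, -0.15, 0.39, 1.55])
    (115.1, [-0.38, 1.5, 0.22, -0.16, 0.4, 2.56])
    (115.1, [-0.38, 1.5, 0.22, -0.16, 0.4, 0.52])
-20 40
    (56.0, [0.05, 0.99, 0.72, -0.11, 0.78, -1.19])
    (54.8, [0.04, 1.13, 0.51, -0.1, 0.85, 1.94])
    (48.8, [-0.44, 1.44, 0.22, -0.13, 0.77, 1.6])
    (54.6, [-0.46, 1.43, 0.22, -0.14, 0.78, -0.52])
    (54.6, [-0.46, 1.43, 0.22, -0.14, 0.78, -2.6])
-20 57
    (78.3, [-0.06, 0.73, 1.46, -0.07, 0.0, -1.35])
    (75.6, [-0.07, 0.86, 1.32, -0.05, 0.0, -1.37])
    (43.3, [-0.43, 1.51, 0.22, -0.15, 0.4, 1.67])
    (49.9, [-
[... 416 characters left out ...]
 0.85, 1.38, -0.04, 0.0, 1.87])
    (0.0, [-0.58, 1.18, 0.7, -0.1, 0.27, 1.68])
    (0.0, [-0.55, 1.34, 0.41, -0.13, 0.39, 2.77])
    (0.0, [-0.55, 1.34, 0.41, -0.13, 0.39, -2.46])
-50 40
    (130.7, [0.13, 1.26, 0.22, -0.15, 1.26, 2.45])
    (131.7, [0.06, 1.26, 0.22, -0.12, 1.22, 2.38])
    (37.0, [-0.65, 1.02, 0.98, -0.06, 0.46, 1.79])
    (31.4, [-0.68, 1.0, 0.98, -0.06, 0.48, 2.82])
    (31.4, [-0.68, 1.0, 0.98, -0.06, 0.48, -2.41])
-50 57
    (186.1, [-0.15, 0.69, 1.63, -0.05, 0.0, 2.0])
    (184.4, [-0.16, 0.84, 1.46, -0.03, 0.0, 1.98])
    (50.5, [-0.69, 0.98, 1.19, -0.06, 0.0, -1.41])
    (43.9, [-0.72, 0.95, 1.22, -0.06, 0.0, 2.76])
    (43.9, [-0.72, 0.95, 1.22, -0.06, 0.0, 0.68])
```

```bash
cat >> h.py <<'E'
def go(*targets):
    s=manip.sense(); M=R.from_quat(s["tool_rot"]).as_matrix(); p=np.array(s["tcp_pos"])
    print("t",s["t"],"tcp",np.round(p,4),"gap",round(s["finger_gap"],3),"F",np.round(s["force"],1),"q",np.round(s["q"],3).tolist()); print(np.round(M,3).tolist())
    for t in targets:
        d=M.T@(np.array(t)-p)*100; print(t,"->",np.round(d,1),"rows",round(np.linalg.norm(d)/4.17,1))
E
python3 - <<'E'
from h import *
go((.401,-.2825,.5),(.401,-.2825,.2))
E
```

```text
t 2.6 tcp [ 0.1306 -0.392   0.8708] gap 1.004 F [ 0.1  0.6 -0.6] q [-1.538, 0.189, 0.218, 0.048, 2.647, -0.045]
[[-0.993, 0.026, 0.119], [-0.121, -0.086, -0.989], [-0.015, -0.996, 0.089]]
(0.401, -0.2825, 0.5) -> [-27.6  36.7 -10.9] rows 11.3
(0.401, -0.2825, 0.2) -> [-27.2  66.6 -13.6] rows 17.5
```

```bash
python3 -m jog '[[[-27.2,66,-13.6],0],[[-27.2,66,-13.6],0],[[-27.2,66,-13.6],0],[[-27.2,66,-13.6],0],[[-27.2,66,-13.6],0],[[-27.2,66,-13.6],0],[[-27.2,66,-13.6],0],[[-27.2,66,-13.6],0],[[-27.2,66,-13.6],0],[[-27.2,66,-13.6],0],[[-27.2,66,-13.6],0],[[-27.2,66,-13.6],0],[[-27.2,66,-13.6],0],[[-27.2,66,-13.6],0],[[-27.2,66,-13.6],0],[[-27.2,66,-13.6],0],[[-27.2,66,-13.6],0],[[-27.2,66,-13.6],0]]' 6 40 >/dev/null; python3 - <<'E'
from h import *
go((.401,-.2825,.135),(.401,-.2825,.104))
snap("top","lid1.png",(380,240,500,380),4)
E
```

```text
t 4.1 tcp [ 0.4016 -0.28    0.2015] gap 0.699 F [-0.1 -0.4  0.9] q [-0.814, 0.368, 1.844, -0.051, 0.855, 0.668]
[[-0.993, 0.024, 0.12], [-0.121, -0.081, -0.989], [-0.014, -0.996, 0.083]]
(0.401, -0.2825, 0.135) -> [ 0.2  6.6 -0.3] rows 1.6
(0.401, -0.2825, 0.104) -> [ 0.2  9.7 -0.6] rows 2.3
```

View pics/lid1.png

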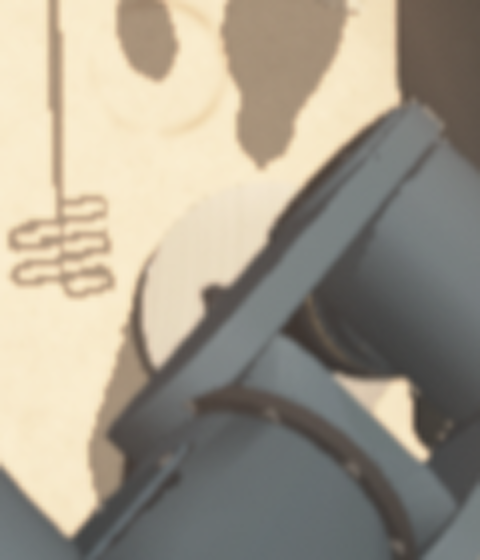

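The arm hides the lid from above, so I rely on the measured pose and descend.

```bash
python3 -m jog '[[[0.2,6.5,-0.3],0],[[0.2,6.5,-0.3],0],[[0.2,9.7,-0.6],0],[[0.2,9.7,-0.6],0]]' 6 40 ; python3 -m jog '[[[0,0,0],0],[[0,0,0],0],[[0,0,0],0],[[0,0,0],0],[[0,0,0],0]]' 0 40; python3 -m jog '[[[0,-2,0],0],[[0,-4,0],0],[[0,-6,0],0],[[0,-6,0],0]]'; python3 - <<'E'
from h import *
go((.44,-.08,.18),(.44,-.08,.034))
E
```

```text
t: 4.48
tcp_pos: [0.3989, -0.2819, 0.1029]
tool_rot: [0.038, -0.678, 0.732, -0.047]
force: [-0.8, 0.5, -0.7]
finger_gap: 0.703
t: 4.9
tcp_pos: [0.4029, -0.286, 0.1094]
tool_rot: [0.034, -0.673, 0.737, -0.051]
force: [0.2, -3.2, 2.5]
finger_gap: 0.331
t: 5.23
tcp_pos: [0.4011, -0.2797, 0.1705]
tool_rot: [0.034, -0.673, 0.737, -0.052]
force: [0.7, -0.8, -1.6]
finger_gap: 0.331
t 5.2333 tcp [ 0.4011 -0.2797  0.1705] gap 0.331 F [ 0.7 -0.8 -1.6] q [-0.814, 0.416, 1.884, -0.056, 0.757, 0.675]
[[-0.992, 0.03, 0.119], [-0.121, -0.088, -0.989], [-0.02, -0.996, 0.091]]
(0.44, -0.08, 0.18) -> [ -6.3  -2.6 -19.2] rows 4.9
(0.44, -0.08, 0.034) -> [ -6.   12.  -20.5] rows 5.9
```

```bash
python3 -m jog '[[[-6.3,-2.6,-19.2],0],[[-6.3,-2.6,-19.2],0],[[-6.3,-2.6,-19.2],0],[[-6.3,-2.6,-19.2],0],[[-6.3,-2.6,-19.2],0],[[-6.2,4,-19.8],0],[[-6.1,8,-20.2],0],[[-6,11,-20.5],0],[[-6,12,-20.5],0],[[-6,12.4,-20.6],0],[[-6,12.4,-20.6],0]]'; python3 -m jog '[[[0,0,0],0],[[0,0,0],0],[[0,0,0],0],[[0,0,0],0]]' 6 ; python3 -m jog '[[[0,-4,0],0],[[0,-8,0],0],[[0,-12,0],0],[[0,-16,0],0],[[0,-20,0],0]]' 8.5; python3 - <<'E'
from h import *
go((.551,.1,.2),(.45,-.02,.7),(.4,.0,.8))
snap("scene","sc2.png",(150,180,520,460),2)
E
```

```text
t: 6.15
tcp_pos: [0.4355, -0.0773, 0.0252]
tool_rot: [0.038, -0.676, 0.734, -0.048]
force: [-0.5, -0.0, -0.4]
finger_gap: 0.325
t: 6.48
tcp_pos: [0.4388, -0.0785, 0.0275]
tool_rot: [0.035, -0.675, 0.735, -0.051]
force: [-0.3, -1.2, 0.9]
finger_gap: 0.703
t: 6.9
tcp_pos: [0.4323, -0.0611, 0.2283]
tool_rot: [0.035, -0.675, 0.735, -0.05]
force: [1.4, -0.3, -0.6]
finger_gap: 0.993
t 6.9 tcp [ 0.4323 -0.0611  0.2283] gap 0.993 F [ 1.4 -0.3 -0.6] q [-0.349, 0.267, 1.912, -0.088, 0.911, 1.153]
[[-0.993, 0.026, 0.119], [-0.121, -0.083, -0.989], [-0.016, -0.996, 0.086]]
(0.551, 0.1, 0.2) -> [-13.7   1.8 -14.8] rows 4.8
(0.45, -0.02, 0.7) -> [ -3.  -47.3   0.2] rows 11.4
(0.4, 0.0, 0.8) -> [  1.5 -57.5  -1.5] rows 13.8
```

View pics/sc2.png

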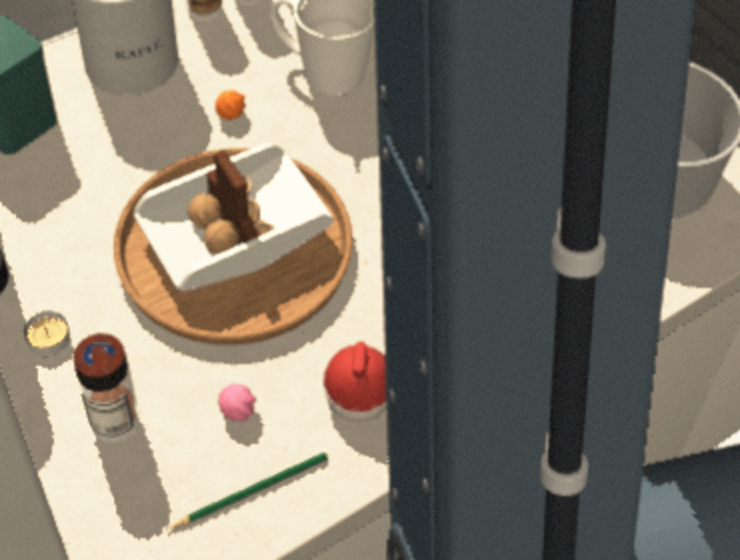

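The pot is open (crop (700,130)) and the dish is untouched. The lid is hidden behind the arm, so I'll check it later. Now I refit the kinematics with the wider data.

```bash
cat > kin2.py <<'E'
import kin; from kin import *
D+= [([-.814,.368,1.844,-.051,.855,.668],[.4016,-.28,.2015]),([-.814,.416,1.884,-.056,.757,.675],[.4011,-.2797,.1705]),([-.349,.267,1.912,-.088,.911,1.153],[.4323,-.0611,.2283])]
# lengths: h, upper(ax,az), fore(bx,bz), Lt, dA (before q4), dC (after q4), wrist c (along x after q5)
REG=np.array([.25,0,.4,0,.4,.25,.1,0,0])
def fk(q,P):
    h,ax,az,bx,bz,Lt,dA,dC,c=P
    A=r('z',q[0]); B=A@r('y',q[1]); C=B@r('y',q[2]); W=C@r('z',q[3]); Dm=W@r('y',q[4]); E=Dm@r('z',q[5])
    return A@[0,dA,h]+B@[ax,0,az]+C@[bx,0,bz]+Dm@[c,dC,Lt],E
kin.fk=fk
def fit():
    f=lambda P:np.r_[np.concatenate([fk(q,P)[0]-p for q,p in D]),3e-3*(P-REG)]
    s=least_squares(f,REG); return s.x,s.fun
E
python3 - <<'E'
from kin2 import *
P,res=fit(); print(np.round(P,4)); print(np.round(res[:-9].reshape(-1,3)*1000,1).tolist())
for q,p in D[-2:]: print(np.round(fk(q,P)[1][:,2],3))
E
```

```text
[ 2.726e-01 -4.000e-04  5.883e-01  1.143e-01  3.918e-01  2.955e-01
  1.128e-01 -1.900e-03 -2.000e-04]
[[0.3, 0.1, 0.1], [0.2, -0.1, -0.1], [-0.0, -0.1, 0.0], [-0.1, 0.3, 0.2], [-0.3, -0.2, -0.1], [0.0, -0.0, -0.1], [-0.1, -0.1, -0.1], [0.1, -0.0, 0.0], [-0.0, 0.1, 0.0]]
[ 0.031 -0.088 -0.996]
[ 0.026 -0.083 -0.996]
```

```bash
cat > feas.py <<'E'
from kin2 import *
from math import *
P,_=fit()
for hd in(-2.7,-20,-35):
  for tl in(35,45,58,75):
    h=radians(hd);t=radians(tl); y=np.array([cos(h)*sin(t),sin(h)*sin(t),-cos(t)]); z0=np.array([sin(h),-cos(h),0])
    out=[]
    for pt,phi in(((.551,.1,.09),0),((.551,.1,.22),0),((.42,-.2,.25),0),((.42,-.22,.22),60),((.42,-.22,.22),-60)):
        zj=R.from_rotvec(y*radians(phi)).apply(z0)
        s=ik(P,np.array(pt)+.019*y,y,zj,mult=10); out.append((round(sqrt(2*s.cost)*1000,1),np.round(s.x,2).tolist()))
    print(hd,tl); [print('   ',o) for o in out]
E
python3 feas.py
```

```text
-2.7 35
    (0.0, [-0.02, 0.7, 2.13, 3.2, 0.29, -1.6])
    (0.0, [-0.01, 0.39, 2.04, -0.21, 0.1, -1.33])
    (0.0, [-0.99, 0.22, 2.19, 1.01, 0.58, -0.2])
    (0.0, [-1.02, 0.32, 2.2, 1.14, 0.55, 0.66])
    (0.0, [-1.02, 0.32, 2.2, 1.14, 0.55, 1.71])
-2.7 45
    (0.0, [-0.02, 0.78, 2.22, 3.18, 0.65, -1.58])
    (0.0, [-0.02, 0.43, 2.16, 3.24, 0.23, 1.5])
    (0.0, [-1.1, 0.28, 2.3, 1.44, 0.67, -0.72])
    (0.0, [-1.13, 0.38, 2.3, 1.55, 0.67, 0.15])
    (0.0, [-1.13, 0.38, 2.3, 1.55, 0.67, -1.95])
-2.7 58
    (0.0, [-0.01, 0.96, 2.32, 3.17, 1.15, -1.57])
    (0.0, [-0.01, 0.55, 2.29, 3.19, 0.71, -1.59])
    (0.0, [-1.23, 0.44, 2.44, 1.78, 0.93, -1.27])
    (0.0, [-1.26, 0.56, 2.43, 1.83, 0.97, -0.35])
    (0.0, [-1.26, 0.56, 2.43, 1.83, 0.97, -2.45])
-2.7 75
    (0.0, [-0.01, 1.24, 2.35, 3.18, 1.76, -1.55])
    (0.0, [-0.01, 0.83, 2.41, 3.18, 1.4, 1.57])
    (34.8, [-1.34, 0.68, 2.44, 1.77, 1.27, -1.53])
    (26.1, [-1.37, 0.82, 2.44, 1.8, 1.32, -0.63])
    (26.1, [-1.37, 0.82, 2.44, 1.8, 1.32, 0.42])
-20 35
    (0.0, [0.1, 0.7, 2.07, 4.07, 0.32, -2.1])
    (0.0, [0.1, 0.41, 1.99, -0.9
[... 1226 characters left out ...]
 (0.3, [0.24, 0.49, 1.98, -1.43, 0.57, 0.51])
    (0.0, [-0.76, 0.26, 2.35, 2.74, 0.27, -1.29])
    (0.0, [-0.81, 0.37, 2.38, 2.77, 0.4, -0.33])
    (0.0, [-0.81, 0.37, 2.38, 2.77, 0.4, 0.72])
-35 58
    (0.0, [0.31, 0.89, 2.08, 4.16, 0.92, -1.74])
    (0.0, [0.31, 0.58, 2.06, 4.43, 0.78, -2.15])
    (19.9, [-0.73, 0.37, 2.44, 2.99, 0.64, -1.52])
    (25.5, [-0.79, 0.48, 2.44, 2.95, 0.74, -0.48])
    (25.5, [-0.79, 0.48, 2.44, 2.95, 0.74, 0.57])
-35 75
    (0.0, [0.38, 1.08, 2.07, 4.13, 1.31, -1.56])
    (0.0, [0.38, 0.76, 2.11, 4.21, 1.17, 1.32])
    (68.3, [-0.57, 0.55, 2.44, 3.28, 1.05, -1.62])
    (71.8, [-0.64, 0.69, 2.44, 3.2, 1.2, 2.59])
    (71.8, [-0.64, 0.69, 2.44, 3.2, 1.2, 0.49])
```

The model now fits to 0.3 mm. Plan: climb to the elbow/wrist limit corner at an azimuth near 0, lean the tool outward about 50° in small pushes, then come down past the pot side so the wrist doesn't cross its singularity.

```bash
python3 - <<'E'
from kin2 import *
P,_=fit()
c=fk([.066,.189,.22,0,2.65,0],P)[0]; print(c, fk([.066,-.75,.22,0,2.65,0],P)[0])
go(c)
E
```

```text
[0.38714876 0.1367963  0.8700594 ] [-0.25543419  0.09432414  0.94447086]
t 6.95 tcp [ 0.4366 -0.062   0.2352] gap 0.995 F [ 1.9 -0.4  4. ] q [-0.348, 0.256, 1.903, -0.087, 0.915, 1.153]
[[-0.992, 0.041, 0.119], [-0.122, -0.088, -0.989], [-0.03, -0.995, 0.093]]
[0.38714876 0.1367963  0.8700594 ] -> [  0.6 -65.1 -14.4] rows 16.0
```

```bash
python3 -m jog '[[[0.6,-65,-14.4],0],[[0.6,-65,-14.4],0],[[0.6,-65,-14.4],0],[[0.6,-65,-14.4],0],[[0.6,-65,-14.4],0],[[0.6,-65,-14.4],0],[[0.6,-65,-14.4],0],[[0.6,-65,-14.4],0],[[0.6,-65,-14.4],0],[[0.6,-65,-14.4],0],[[0.6,-65,-14.4],0],[[0.6,-65,-14.4],0],[[0.6,-65,-14.4],0],[[0.6,-65,-14.4],0],[[0.6,-65,-14.4],0],[[0.6,-65,-14.4],0],[[0.6,-65,-14.4],0]]' 8.5 >/dev/null; cat > push.py <<'E'
from kin2 import *
P,_=fit(); s=manip.sense(); q=np.array(s["q"]); d=np.array([0,-.01,0,0,0,0])
M=R.from_quat(s["tool_rot"]).as_matrix(); v=fk(q+d,P)[0]-fk(q,P)[0]
y=M[:,1]; print("t",round(s["t"],2),"tcp",np.round(s["tcp_pos"],3),"q",np.round(q,3).tolist(),"push",np.round(M.T@v/np.linalg.norm(v)*4,1),"lean",round(np.degrees(np.arccos(-y[2])),1),"head",round(np.degrees(np.arctan2(y[1],y[0])),1),"F",np.round(s["force"],1))
E
python3 push.py; python3 -m jog '[[[0.4,-2.2,-3.3],0]]' >/dev/null; python3 push.py;  python3 -m jog '[[[0.4,-2.2,-3.3],0],[[0.8,-4.4,-6.6],0],[[1.2,-6.6,-9.9],0],[[1.6,-8.8,-13.2],0]]' >/dev/null; python3 push.py
```

```text
t 8.37 tcp [0.401 0.137 0.857] q [0.13, 0.225, 0.218, -0.196, 2.647, 1.402] push [ 3.2 -2.4  0.2] lean 5.9 head -57.4 F [-2.8  0.   0.6]
t 8.45 tcp [0.395 0.166 0.852] q [0.204, 0.232, 0.226, -0.204, 2.642, 1.477] push [ 3.1 -2.4  0.5] lean 5.9 head -59.7 F [ 3.1  1.4 -1.3]
t 8.78 tcp [0.341 0.257 0.854] q [0.456, 0.232, 0.219, -0.219, 2.645, 1.708] push [ 2.9 -2.4  1.3] lean 6.3 head -45.2 F [-0.2  0.4 -0.3]
```

I used the wrong tool axis there: the push should be along +x. I'll go back and push properly.

```bash
python3 -m jog '[[[0,0,4],0],[[0,0,8],0],[[0,0,12],0]]' >/dev/null; python3 push.py; python3 -m jog '[[[3.2,-2.4,0.3],0]]' >/dev/null; python3 push.py;  python3 -m jog '[[[3.2,-2.4,0.3],0],[[6.4,-4.8,0.6],0],[[9.6,-7.2,0.9],0],[[12.8,-9.6,1.2],0]]' >/dev/null; python3 push.py
```

```text
t 9.03 tcp [0.355 0.138 0.864] q [0.145, 0.134, 0.319, -0.177, 2.618, 1.429] push [ 3.3 -2.3  0.2] lean 6.2 head -45.8 F [ 0.6 -0.5 -0.1]
t 9.12 tcp [0.33  0.128 0.872] q [0.129, 0.098, 0.335, -0.189, 2.64, 1.415] push [ 3.4 -2.2  0.2] lean 6.2 head -49.1 F [ 2.9  0.7 -2.3]
t 9.45 tcp [0.218 0.111 0.887] q [0.123, -0.09, 0.471, -0.199, 2.646, 1.39] push [ 3.6 -1.8  0.1] lean 8.1 head -34.7 F [-0.   0.5 -0.1]
```

```bash
python3 -m jog '[[[-1,-4,0],0],[[-2,-8,0],0],[[-3,-12,0],0],[[-4,-16,0],0],[[-5,-20,0],0]]' >/dev/null; python3 push.py; python3 -m jog '[[[0,-8,0],0]]' >/dev/null; python3 push.py;  python3 -m jog '[[[0,-60,0],0],[[0,-60,0],0],[[0,-60,0],0],[[0,-60,0],0]]' >/dev/null; python3 push.py
```

```text
t 9.87 tcp [0.248 0.118 0.896] q [0.148, -0.032, 0.39, -0.218, 2.646, 1.394] push [ 3.5 -2.   0.3] lean 9.4 head -30.5 F [ 0.7 -0.8  0.4]
t 9.95 tcp [0.247 0.12  0.902] q [0.164, -0.03, 0.368, -0.236, 2.644, 1.392] push [ 3.4 -2.   0.3] lean 10.6 head -28.0 F [1.3 1.5 0.3]
t 10.28 tcp [0.226 0.124 0.914] q [0.212, -0.052, 0.347, -0.27, 2.646, 1.404] push [ 3.4 -2.1  0.5] lean 12.9 head -22.5 F [ 0.7 -0.1 -0.3]
```

```bash
J="python3 -m jog"; (python3 -m jog '[[[0,-8,0],0]]'; python3 -m jog '[[[0,-8,0],0]]'; python3 -m jog '[[[0,-8,0],0]]'; python3 -m jog '[[[0,-8,0],0]]') >/dev/null; python3 push.py; (python3 -m jog '[[[0,-8,0],0]]'; python3 -m jog '[[[0,-8,0],0]]';python3 -m jog '[[[0,-8,0],0]]'; python3 -m jog '[[[0,-8,0],0]]') >/dev/null; python3 push.py; (python3 -m jog '[[[1,-8,0],0]]'; python3 -m jog '[[[1,-8,0],0]]';python3 -m jog '[[[1,-8,0],0]]'; python3 -m jog '[[[1,-8,0],0]]') >/dev/null; python3 push.py
```

```text
t 10.62 tcp [0.198 0.131 0.942] q [0.356, -0.056, 0.251, -0.419, 2.646, 1.397] push [ 3.2 -2.2  1.1] lean 18.7 head -16.8 F [-0.6 -0.1  0. ]
t 10.95 tcp [0.143 0.13  0.959] q [0.601, -0.086, 0.219, -0.647, 2.646, 1.41] push [ 2.9 -2.   2. ] lean 22.7 head -13.4 F [ 0.1 -0.9  0. ]
t 11.28 tcp [0.068 0.121 0.967] q [1.173, -0.089, 0.22, -1.121, 2.646, 1.514] push [ 1.6 -1.   3.5] lean 26.0 head -10.8 F [-0.2 -0.5  1.2]
```

```bash
python3 - <<'E'
from kin2 import *
P,_=fit(); go((.5,.13,.8),(.55,.13,.85))
M=R.from_quat(manip.sense()["tool_rot"]).as_matrix()
for p in((.35,.13,.8),(.5,.13,.8),(.55,.13,.85)):
    s=ik(P,np.array(p),M[:,1],M[:,2],mult=20); print(p,s.cost,np.round(s.x,2))
E
```

```text
t 11.2833 tcp [0.0683 0.1213 0.9667] gap 0.998 F [-0.2 -0.5  1.2] q [1.173, -0.089, 0.22, -1.121, 2.646, 1.514]
[[-0.897, 0.43, 0.105], [-0.155, -0.082, -0.984], [-0.414, -0.899, 0.14]]
(0.5, 0.13, 0.8) -> [-31.9  33.5   1.4] rows 11.1
(0.55, 0.13, 0.85) -> [-38.5  31.1   2.6] rows 11.9
(0.35, 0.13, 0.8) 1.127507468376896e-28 [ 0.18 -0.17  0.91 -0.17  1.97 -1.63]
(0.5, 0.13, 0.8) 4.015026513452252e-30 [ 0.11  0.06  0.7  -0.14  1.94 -1.68]
(0.55, 0.13, 0.85) 1.8894745185784013e-23 [ 0.1   0.22  0.34 -0.15  2.13 -1.71]
```

```bash
python3 -m jog '[[[-38,31,2.5],0],[[-38,31,2.5],0],[[-38,31,2.5],0],[[-38,31,2.5],0],[[-38,31,2.5],0],[[-38,31,2.5],0],[[-38,31,2.5],0],[[-38,31,2.5],0],[[-38,31,2.5],0],[[-38,31,2.5],0],[[-38,31,2.5],0],[[-38,31,2.5],0],[[-38,31,2.5],0],[[-38,31,2.5],0],[[-38,31,2.5],0]]' >/dev/null; python3 push.py; (python3 -m jog '[[[-6.4,-4.6,1],0]]'; python3 -m jog '[[[-6.4,-4.6,1],0]]'; python3 -m jog '[[[-6.4,-4.6,1],0]]'; python3 -m jog '[[[-6.4,-4.6,1],0]]') >/dev/null; python3 push.py
```

```text
t 12.53 tcp [0.551 0.132 0.842] q [0.106, 0.221, 0.369, -0.151, 2.124, 1.43] push [ 1.5 -3.7  0.4] lean 25.2 head -11.4 F [ 0.2  1.6 -0.3]
t 12.87 tcp [0.567 0.121 0.886] q [0.074, 0.253, 0.218, -0.129, 2.141, 1.4] push [ 1.2 -3.8  0.3] lean 30.7 head -8.0 F [ 0.6 -0.3  0.3]
```

```bash
(python3 -m jog '[[[-7,-3.4,0.5],0]]'; python3 -m jog '[[[-7,-3.4,0.5],0]]'; python3 -m jog '[[[-7,-3.4,0.5],0]]'; python3 -m jog '[[[-7,-3.4,0.5],0]]'; python3 -m jog '[[[-7,-3.4,0.5],0]]'; python3 -m jog '[[[-7,-3.4,0.5],0]]') >/dev/null; python3 push.py;  (python3 -m jog '[[[-7.5,-2.5,0.5],0]]'; python3 -m jog '[[[-7.5,-2.5,0.5],0]]'; python3 -m jog '[[[-7.5,-2.5,0.5],0]]'; python3 -m jog '[[[-7.5,-2.5,0.5],0]]'; python3 -m jog '[[[-7.5,-2.5,0.5],0]]'; python3 -m jog '[[[-7.5,-2.5,0.5],0]]') >/dev/null; python3 push.py
```

```text
t 13.37 tcp [0.606 0.12  0.907] q [0.058, 0.255, 0.219, -0.098, 1.998, 1.402] push [ 0.6 -3.9  0.3] lean 38.5 head -4.9 F [1.1 0.3 0.3]
t 13.87 tcp [0.64  0.121 0.937] q [0.047, 0.255, 0.219, -0.071, 1.848, 1.403] push [-0.  -4.   0.3] lean 47.1 head -2.6 F [-0.6 -0.9 -0.1]
```

```bash
(python3 -m jog '[[[-7.7,-1.8,0.5],0]]'; python3 -m jog '[[[-7.7,-1.8,0.5],0]]'; python3 -m jog '[[[-7.7,-1.8,0.8],0]]'; python3 -m jog '[[[-7.7,-1.8,0.8],0]]') >/dev/null; python3 push.py; cat > path.py <<'E'
from kin2 import *
P,_=fit(); s=manip.sense(); M=R.from_quat(s["tool_rot"]).as_matrix(); print(np.round(M,3).tolist())
q=np.array(s["q"]); y=M[:,1]
E0=fk(q,P)[1]; sg=np.sign(E0[:,0]@M[:,2])
def track(q,p,zj):
    f=lambda q:np.r_[fk(q,P)[0]-p,fk(q,P)[1][:,2]-y,(fk(q,P)[1][:,0]-sg*zj)*.3]
    r_=least_squares(f,q,bounds=(LO,HI)); return r_.x,r_.cost
def run(wps,q,phi=0,n=15,p0=None):
    p=np.array(s["tcp_pos"]) if p0 is None else np.array(p0)
    for w,ph in wps:
        mx=0;c=0
        for k in range(1,n+1):
            zj=R.from_rotvec(y*(phi+(ph-phi)*k/n)).apply(M[:,2]); qn,cc=track(np.clip(q,LO+1e-6,HI-1e-6),p+(np.array(w)-p)*k/n,zj); mx=max(mx,np.abs(qn-q).max()); c=max(c,cc); q=qn
        p=np.array(w);phi=ph; print(np.round(w,3),"phi",ph,"maxstep",round(mx,2),"err",round((2*c)**.5*1000,1),"q",np.round(q,2).tolist())
    return q
E
python3 - <<'E'
from path import *
a=.019*y
print("--via pot"); q1=run([((.5,.12,.6),0),((.45,-.15,.5),0),((.42,-.2,.27),0),((.45,-.0,.25),0),((.551,.1,.22)+a,0),((.551,.1,.09)+a,0)],q)
print("--direct"); run([((.5,.12,.6),0),((.551,.1,.22)+a,0),((.551,.1,.09)+a,0)],q)
E
```

```text
t 14.2 tcp [0.658 0.12  0.962] q [0.035, 0.252, 0.219, -0.049, 1.747, 1.4] push [-0.4 -4.   0.3] lean 52.9 head -1.5 F [ 1.1 -0.4 -0.2]
[[-0.596, 0.798, 0.094], [-0.182, -0.02, -0.983], [-0.782, -0.603, 0.157]]
--via pot
[0.5  0.12 0.6 ] phi 0 maxstep 0.18 err 0.0 q [0.06, -0.22, 1.68, -0.09, 0.77, 1.49]
[ 0.45 -0.15  0.5 ] phi 0 maxstep 0.12 err 0.0 q [-1.04, -0.24, 1.94, 0.9, 1.05, 0.05]
[ 0.42 -0.2   0.27] phi 0 maxstep 0.1 err 0.0 q [-1.25, 0.24, 2.36, 1.47, 0.85, -1.07]
[ 0.45 -0.    0.25] phi 0 maxstep 0.11 err 27.8 q [-0.48, 0.22, 2.44, 2.37, 0.52, -1.35]
[0.566 0.1   0.209] phi 0 maxstep 0.09 err 22.6 q [-0.03, 0.49, 2.24, 3.14, 0.52, -1.77]
[0.566 0.1   0.079] phi 0 maxstep 0.03 err 0.0 q [-0.03, 0.89, 2.29, 3.14, 0.96, -1.77]
--direct
[0.5  0.12 0.6 ] phi 0 maxstep 0.18 err 0.0 q [0.06, -0.22, 1.68, -0.09, 0.77, 1.49]
[0.566 0.1   0.209] phi 0 maxstep 2.77 err 11.8 q [-0.03, 0.49, 2.24, 3.14, 0.52, -1.77]
[0.566 0.1   0.079] phi 0 maxstep 0.03 err 0.0 q [-0.03, 0.89, 2.29, 3.14, 0.96, -1.77]
```

```bash
cat > pour.py <<'E'
from path import *
import math
h=np.arctan2(y[1],y[0]); z0=np.array([np.sin(h),-np.cos(h),0])
d=np.arctan2(np.dot(np.cross(M[:,2],z0),y),M[:,2]@z0)
def tab(G):
  Dx=z0; Dz=np.array([0,0,1.]); Dy=np.cross(Dz,Dx); B=np.c_[Dx,Dy,Dz]
  for ph in(0,.6,.9,1.1,1.2,1.3,1.4):
    Q=R.from_rotvec(y*ph).as_matrix()@B; w=lambda p:np.round(np.array(G)+Q@(np.array(p)-[0,0,83])/1000,3)
    n=Q@[-np.sin(np.radians(15)),0,np.cos(np.radians(15))]; nl=Q@[np.sin(np.radians(15)),0,np.cos(np.radians(15))]
    print(ph,"tilt",round(math.degrees(math.acos(Q[2,2]))),"floor",round(math.degrees(math.acos(n[2]))),"downdir in dish",np.round(-Q[2,:],2),"lip",w([77.5,0,31]),"cornA(+y)",w([77.5,45,31]),"cornB",w([77.5,-45,31]),"foot",w([0,0,0]),"low",min(w([sx*78,sy*50,zz])[2] for sx in(-1,1) for sy in(-1,1) for zz in(28,)))
E
python3 - <<'E'
from pour import *
print("turn to level jaw",d); tab((0,0,0)); a=.019*y
print("--via"); q1=run([((.5,.12,.6),d),((.48,-.15,.5),d),((.46,-.2,.3),d),((.5,-.15,.28),d),((.53,0,.27),d),((.551,.1,.22)+a,d),((.551,.1,.09)+a,d)],q)
q2=run([((.551,.1,.22)+a,d),((.53,0,.3),d),((.5,-.15,.3),d),((.46,-.2,.28),d),((.46,-.22,.25),d+1.25)],q1,p0=(.551,.1,.09)+a,phi=d)
E
```

```text
[[-0.596, 0.798, 0.094], [-0.182, -0.02, -0.983], [-0.782, -0.603, 0.157]]
turn to level jaw 0.19813897521465945
0 tilt 0 floor 15 downdir in dish [-0. -0. -1.] lip [-0.002 -0.077 -0.052] cornA(+y) [ 0.043 -0.079 -0.052] cornB [-0.047 -0.076 -0.052] foot [ 0.     0.    -0.083] low -0.055
0.6 tilt 27 floor 13 downdir in dish [ 0.45  0.08 -0.89] lip [-0.023 -0.04  -0.081] cornA(+y) [ 0.019 -0.056 -0.085] cornB [-0.065 -0.024 -0.077] foot [ 0.008  0.037 -0.074] low -0.088
0.9 tilt 41 floor 27 downdir in dish [ 0.63  0.18 -0.76] lip [-0.028 -0.015 -0.088] cornA(+y) [ 0.011 -0.037 -0.096] cornB [-0.066  0.007 -0.08 ] foot [ 0.016  0.051 -0.063] low -0.1
1.1 tilt 49 floor 36 downdir in dish [ 0.71  0.26 -0.65] lip [-0.028  0.003 -0.089] cornA(+y) [ 0.008 -0.023 -0.101] cornB [-0.063  0.028 -0.077] foot [ 0.023  0.058 -0.054] low -0.104
1.2 tilt 54 floor 40 downdir in dish [ 0.74  0.31 -0.59] lip [-0.027  0.011 -0.089] cornA(+y) [ 0.007 -0.015 -0.102] cornB [-0.061  0.037 -0.075] foot [ 0.027  0.061 -0.049] low -0.106
1.3 tilt 58 floor 44 downdir in dish [ 0.77  0.35 -0.53] lip [-0.026  0.0
[... 857 characters left out ...]
7521465945 maxstep 0.07 err 0.0 q [-0.03, 0.49, 2.24, 3.14, 0.52, -1.57]
[0.566 0.1   0.079] phi 0.19813897521465945 maxstep 0.03 err 0.0 q [-0.03, 0.89, 2.29, 3.14, 0.96, -1.57]
[0.566 0.1   0.209] phi 0.19813897521465945 maxstep 0.03 err 0.0 q [-0.03, 0.49, 2.24, 3.14, 0.52, -1.57]
[0.53 0.   0.3 ] phi 0.19813897521465945 maxstep 0.1 err 0.0 q [-0.38, 0.18, 2.25, 2.15, 0.33, -0.82]
[ 0.5  -0.15  0.3 ] phi 0.19813897521465945 maxstep 0.06 err 0.0 q [-0.88, 0.19, 2.24, 1.57, 0.65, -0.61]
[ 0.46 -0.2   0.28] phi 0.19813897521465945 maxstep 0.01 err 0.0 q [-1.1, 0.24, 2.28, 1.51, 0.78, -0.75]
[ 0.46 -0.22  0.25] phi 1.4481389752146594 maxstep 0.07 err 0.0 q [-1.13, 0.34, 2.29, 1.59, 0.8, 0.34]
```

```bash
python3 - <<'E'
from h import *
go((.5,.12,.6),(.48,-.15,.5),(.46,-.2,.32),(.5,-.15,.29),(.53,0,.27))
E
```

```text
t 14.2 tcp [0.6584 0.1197 0.9623] gap 0.996 F [ 1.1 -0.4 -0.2] q [0.035, 0.252, 0.219, -0.049, 1.747, 1.4]
[[-0.596, 0.798, 0.094], [-0.182, -0.02, -0.983], [-0.782, -0.603, 0.157]]
(0.5, 0.12, 0.6) -> [37.8  9.2 -7.2] rows 9.5
(0.48, -0.15, 0.5) -> [51.7 14.2 17.6] rows 13.5
(0.46, -0.2, 0.32) -> [67.9 23.5 19.5] rows 17.9
(0.5, -0.15, 0.29) -> [66.9 28.4 14.5] rows 17.8
(0.53, 0, 0.27) -> [64.  31.7 -0.3] rows 17.1
```

```bash
python3 -m jog '[[[37.8,9.2,-7.2],0.1],[[37.8,9.2,-7.2],0.2],[[37.8,9.2,-7.2],0.2],[[37.8,9.2,-7.2],0.2],[[37.8,9.2,-7.2],0.2],[[37.8,9.2,-7.2],0.2],[[37.8,9.2,-7.2],0.2],[[37.8,9.2,-7.2],0.2],[[37.8,9.2,-7.2],0.2],[[37.8,9.2,-7.2],0.2],[[51.7,14.2,17.6],0.2],[[51.7,14.2,17.6],0.2],[[51.7,14.2,17.6],0.2],[[51.7,14.2,17.6],0.2],[[51.7,14.2,17.6],0.2],[[51.7,14.2,17.6],0.2],[[51.7,14.2,17.6],0.2],[[51.7,14.2,17.6],0.2],[[51.7,14.2,17.6],0.2],[[51.7,14.2,17.6],0.2]]' >/dev/null;  python3 - <<'E'
from h import *
go((.46,-.2,.32),(.5,-.15,.29),(.53,0,.27),(.55,.1,.24))
E
```

```text
t 15.8667 tcp [ 0.4781 -0.1536  0.4989] gap 0.998 F [-0.4  0.3 -1.1] q [-0.946, -0.187, 1.913, 0.879, 0.96, 0.302]
[[-0.605, 0.796, -0.034], [0.023, -0.025, -0.999], [-0.796, -0.605, -0.003]]
(0.46, -0.2, 0.32) -> [15.2  9.5  4.7] rows 4.5
(0.5, -0.15, 0.29) -> [15.3 14.4 -0.4] rows 5.0
(0.53, 0, 0.27) -> [ 15.4  17.6 -15.5] rows 6.7
(0.55, 0.1, 0.24) -> [ 16.8  20.7 -25.5] rows 8.9
```

```bash
python3 -m jog '[[[15.2,9.5,4.7],0],[[15.2,9.5,4.7],0],[[15.2,9.5,4.7],0],[[15.2,9.5,4.7],0],[[15.3,14.4,-0.4],0],[[15.3,14.4,-0.4],0],[[15.4,17.6,-15.5],0],[[15.4,17.6,-15.5],0],[[15.4,17.6,-15.5],0],[[15.4,17.6,-15.5],0],[[16.8,20.7,-25.5],0],[[16.8,20.7,-25.5],0],[[16.8,20.7,-25.5],0],[[16.8,20.7,-25.5],0],[[16.8,20.7,-25.5],0],[[16.8,20.7,-25.5],0],[[16.8,20.7,-25.5],0],[[16.8,20.7,-25.5],0]]' 6.5 >/dev/null;  python3 - <<'E'
from h import *
go((.566,.1,.16),(.566,.1,.079))
a=snap("top")["frame"][190:330,200:360,::-1]; b=snap("scene")["frame"][200:340,190:350,::-1]
cv2.imwrite("pics/pre.png",cv2.resize(np.hstack([a,b]),None,fx=2.5,fy=2.5,interpolation=cv2.INTER_CUBIC))
E
```

```text
t 17.3667 tcp [0.549  0.1044 0.2419] gap 0.76 F [0.9 1.  0.3] q [-0.004, 0.387, 2.248, 3.181, 0.417, -1.592]
[[-0.603, 0.797, -0.025], [0.016, -0.019, -1.0], [-0.798, -0.603, -0.002]]
(0.566, 0.1, 0.16) -> [5.5 6.3 0.4] rows 2.0
(0.566, 0.1, 0.079) -> [12.  11.2  0.4] rows 3.9
```

View pics/pre.png

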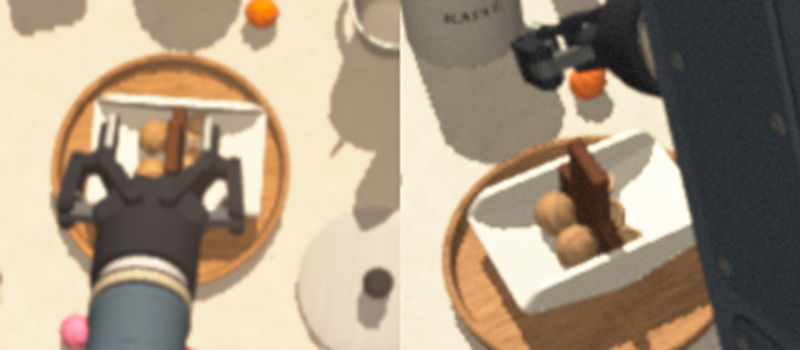

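The open fingers straddle the handle (crop, fingers at (108,135) and (212,135), handle at (176,135)). The lid lies flat with its knob up at (375,283). I descend and grip.

```bash
python3 -m jog '[[[5.5,6.3,0.4],0],[[5.5,6.3,0.4],0],[[9,9,0.4],0],[[12,11.2,0.4],0],[[12,11.2,0.4],0],[[12,11.2,0.4],0]]'; python3 -m jog '[[[0,0,0],0],[[0,0,0],0],[[0,0,0],0],[[0,0,0],0],[[0,0,0],0],[[0,0,0],0]]' 0 80; python3 -m jog '[[[-1.6,-1.2,0],0],[[-3.2,-2.4,0],0],[[-6.4,-4.8,0],0],[[-9.6,-7.2,0],0],[[-12,-9,0],0],[[-12,-9,0],0]]'; python3 - <<'E'
from pour import *
a=.019*y; print("d",d); tab((.41,-.245,.215))
go((.566,.1,.25),(.53,0,.28),(.5,-.13,.28),np.array((.41,-.235,.235))+a,np.array((.41,-.245,.215))+a)
run([((.53,0,.28),d),((.5,-.13,.28),d),((.41,-.235,.235)+a,d),((.41,-.245,.215)+a,d+.6),((.41,-.245,.215)+a,d+1.3)],q)
E
```

```text
t: 17.97
tcp_pos: [0.564, 0.0979, 0.0724]
tool_rot: [-0.321, -0.631, 0.639, -0.302]
force: [-0.4, 0.8, 0.4]
finger_gap: 0.761
t: 18.47
tcp_pos: [0.5667, 0.0998, 0.0822]
tool_rot: [-0.325, -0.628, 0.635, -0.309]
force: [-4.0, 2.7, 10.4]
finger_gap: 0.128
t: 18.97
tcp_pos: [0.5677, 0.0992, 0.236]
tool_rot: [-0.327, -0.627, 0.635, -0.31]
force: [0.6, 0.1, -3.5]
finger_gap: 0.128
[[-0.593, 0.805, -0.026], [0.017, -0.02, -1.0], [-0.805, -0.593, -0.002]]
d -0.0020325243656909306
0 tilt 0 floor 15 downdir in dish [-0. -0. -1.] lip [ 0.408 -0.322  0.163] cornA(+y) [ 0.453 -0.324  0.163] cornB [ 0.363 -0.321  0.163] foot [ 0.41  -0.245  0.132] low 0.16
0.6 tilt 28 floor 13 downdir in dish [ 0.45  0.08 -0.89] lip [ 0.387 -0.285  0.134] cornA(+y) [ 0.429 -0.301  0.13 ] cornB [ 0.346 -0.269  0.137] foot [ 0.418 -0.207  0.141] low 0.127
0.9 tilt 41 floor 27 downdir in dish [ 0.63  0.18 -0.75] lip [ 0.383 -0.26   0.127] cornA(+y) [ 0.421 -0.282  0.119] cornB [ 0.345 -0.238  0.135] foot [ 0.426 -0.193  0.152] low 0.115
1.1 tilt 50 floor 36 downdir in dish [ 0.72  0.26 -0.65] lip [ 0.383 -0.242  0.1
[... 958 characters left out ...]
 0.1 -7.6 23.1] rows 5.8
[ 0.42529131 -0.23538604  0.22372938] -> [  8.9 -10.1  33.8] rows 8.7
[ 0.42529131 -0.24538604  0.20372938] -> [10.5 -8.8 34.8] rows 9.0
[0.53 0.   0.28] phi -0.0020325243656909306 maxstep 0.06 err 0.0 q [-0.38, 0.24, 2.29, 2.36, 0.41, -1.05]
[ 0.5  -0.13  0.28] phi -0.0020325243656909306 maxstep 0.05 err 0.0 q [-0.84, 0.24, 2.3, 1.77, 0.64, -0.81]
[ 0.425 -0.235  0.224] phi -0.0020325243656909306 maxstep 0.03 err 0.0 q [-1.28, 0.43, 2.35, 1.61, 0.87, -1.12]
[ 0.425 -0.245  0.204] phi 0.5979674756343091 maxstep 0.03 err 0.0 q [-1.29, 0.5, 2.35, 1.66, 0.88, -0.62]
[ 0.425 -0.245  0.204] phi 1.2979674756343091 maxstep 0.05 err 0.0 q [-1.29, 0.5, 2.35, 1.66, 0.88, 0.08]
```

```bash
python3 -m jog '[[[-0.3,-0.6,0.7],0],[[-0.6,-1.8,2.5],0],[[-1,-3.5,5],0],[[-1.4,-5,7.7],0],[[-1.5,-5.4,10],0],[[-1.2,-6,12.5],0],[[-0.9,-6.4,15],0],[[-0.6,-6.9,17.5],0],[[-0.2,-7.3,20],0],[[0.1,-7.6,22.5],0],[[1.6,-8,25],0],[[3.4,-8.6,27.3],0],[[5,-9.1,29.5],0],[[6.5,-9.5,31.3],0],[[7.7,-9.8,32.7],0],[[8.5,-10,33.4],0],[[8.9,-10.1,33.8],0],[[8.9,-10.1,33.8],0],[[8.9,-10.1,33.8],0]]'; python3 - <<'E'
from h import *
s=manip.sense(); M=R.from_quat(s["tool_rot"]).as_matrix()
go(np.array((.41,-.245,.217))+.019*M[:,1],np.array((.41,-.27,.217))+.019*M[:,1])
a=snap("top")["frame"][200:380,370:510,::-1]; b=snap("scene")["frame"][120:300,400:540,::-1]
cv2.imwrite("pics/p1.png",cv2.resize(np.hstack([a,b]),None,fx=2.8,fy=2.8,interpolation=cv2.INTER_CUBIC))
E
```

```text
t: 20.55
tcp_pos: [0.4229, -0.2347, 0.2172]
tool_rot: [-0.323, -0.63, 0.637, -0.305]
force: [-1.2, 0.3, -4.3]
finger_gap: 0.131
t 20.55 tcp [ 0.4229 -0.2347  0.2172] gap 0.131 F [-1.2  0.3 -4.3] q [-1.272, 0.448, 2.363, 1.628, 0.857, -1.149]
[[-0.605, 0.796, -0.027], [0.019, -0.02, -1.0], [-0.796, -0.605, -0.003]]
[ 0.42512498 -0.24537178  0.20550666] -> [0.8 0.9 1.1] rows 0.4
[ 0.42512498 -0.27037178  0.20550666] -> [0.7 1.  3.6] rows 0.9
```

View pics/p1.png

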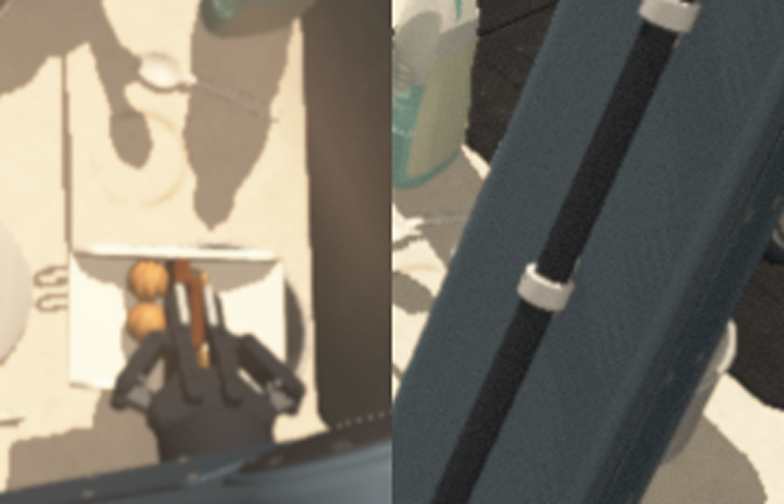

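The dish is level over the pot (the pot rim shows at (295,330)), with the walnuts at (148,280) and (145,322) on the left of the divider. Now I pour.

```bash
python3 -m jog '[[[0.3,0.3,0.4],0.1],[[0.6,0.6,0.8],0.2],[[0.8,0.9,1],0.3],[[0.8,0.9,1.1],0.4],[[0.8,0.9,1.1],0.5],[[0.8,0.9,1.1],0.6],[[0.8,0.9,1.5],0.7],[[0.8,0.9,2],0.8],[[0.8,0.9,2.5],0.9],[[0.8,0.9,3],1.0],[[0.8,0.9,3.4],1.1],[[0.8,0.9,3.6],1.2],[[0.8,0.9,3.6],1.25],[[0.8,0.9,3.6],1.25],[[0.8,0.9,3.6],1.25],[[0.8,0.9,3.6],1.25],[[0.8,0.9,3.6],1.25],[[0.8,0.9,3.6],1.25]]'; python3 - <<'E'
from h import *
go()
a=snap("top")["frame"][230:380,370:490,::-1]
cv2.imwrite("pics/p2.png",cv2.resize(a,None,fx=4,fy=4,interpolation=cv2.INTER_CUBIC))
E
```

```text
t: 22.15
tcp_pos: [0.4245, -0.2711, 0.2056]
tool_rot: [0.635, 0.69, -0.328, -0.12]
force: [0.9, 0.3, -4.2]
finger_gap: 0.13
t 22.15 tcp [ 0.4245 -0.2711  0.2056] gap 0.13 F [ 0.9  0.3 -4.2] q [-1.302, 0.493, 2.298, 1.584, 0.867, 0.125]
[[-0.166, 0.796, -0.582], [0.954, -0.02, -0.3], [-0.251, -0.604, -0.756]]
```

View pics/p2.png

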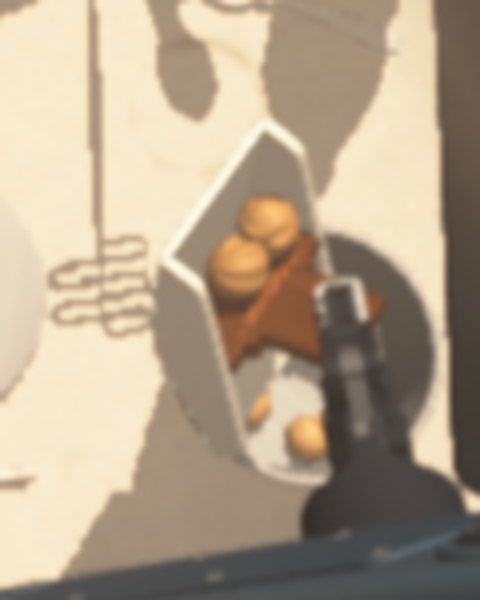

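```bash
python3 - <<'E'
from pour import *
s=load("top"); B0=np.c_[[-.025,-1,0],[1,-.025,0],[0,0,1]]
ph=1.25; Q=R.from_rotvec(y*ph).as_matrix()@B0; G=np.array(manip.sense()["tcp_pos"])-.019*y
f=lambda p:G+Q@(np.array(p)-[0,0,86.7])/1000
for n,p in(("A",(77.5,45,31)),("B",(77.5,-45,31)),("divA",(6,45,10)),("divB",(6,-45,10)),("wallB top",(77.5,-45,48))):
    w=f(p); print(n,np.round(w,3),np.round((w2p(s,w)[0]-[370,230])*4))
for c in((258,410),(307,435)): print(p2w(s,(370+c[0]/4,230+c[1]/4),.02),p2w(s,(370+c[0]/4,230+c[1]/4),.13))
th=np.linspace(0,6.28,5)[:4]
print(np.round((w2p(s,np.c_[.401+.066*np.cos(th),-.2825+.066*np.sin(th),.09+0*th])-[370,230])*4))
E
```

```text
[[-0.166, 0.796, -0.582], [0.954, -0.02, -0.299], [-0.25, -0.604, -0.756]]
A [ 0.417 -0.279  0.112] [309. 322.]
B [ 0.351 -0.226  0.142] [222. 446.]
divA [ 0.466 -0.242  0.154] [253. 221.]
divB [ 0.4   -0.189  0.184] [162. 346.]
wallB top [ 0.345 -0.239  0.151] [251. 458.]
[ 0.37271097 -0.26989184  0.02      ] [ 0.36966188 -0.24722263  0.13      ]
[ 0.35887595 -0.29731307  0.02      ] [ 0.35691557 -0.27248603  0.13      ]
[[303. 232.]
 [184. 353.]
 [310. 478.]
 [428. 355.]]
```

Projecting the dish model shows the lit area under the wall is the pot's interior: two shells lie on its floor, at (258,410) and (307,435). The third is hidden by the fingers. I level the dish, move off and look.

```bash
python3 -m jog '[[[0,0,0],-0.1],[[0,0,0],-0.2],[[0,0,0],-0.3],[[0,0,0],-0.4],[[0,0,0],-0.5],[[0,0,0],-0.6],[[0,0,0],-0.7],[[0,0,0],-0.8],[[0,0,0],-0.9],[[0,0,0],-1.0],[[0,0,0],-1.1],[[0,0,0],-1.2],[[0,0,0],-1.25],[[0,0,0],-1.25]]' >/dev/null; python3 - <<'E'
from h import *
go((.425,-.25,.25),(.5,-.13,.28),(.53,0,.28))
E
```

```text
t 23.3667 tcp [ 0.4244 -0.2713  0.2055] gap 0.129 F [-0.8 -0.9 -3.5] q [-1.302, 0.494, 2.298, 1.584, 0.867, -1.125]
[[-0.604, 0.797, -0.027], [0.017, -0.02, -1.0], [-0.797, -0.604, -0.001]]
(0.425, -0.25, 0.25) -> [-3.5 -2.7 -2.1] rows 1.2
(0.5, -0.13, 0.28) -> [-10.3   1.2 -14.3] rows 4.2
(0.53, 0, 0.28) -> [-11.8   3.4 -27.4] rows 7.2
```

```bash
python3 -m jog '[[[-0.8,-0.6,-0.5],0],[[-2,-1.5,-1.3],0],[[-3.5,-2.7,-2.6],0],[[-5,-2,-4.8],0],[[-6.7,-1,-7.4],0],[[-8.5,0.2,-10.5],0],[[-9.8,1,-13],0],[[-10.5,1.6,-15.7],0],[[-10.9,2.1,-18.2],0],[[-11.2,2.6,-20.8],0],[[-11.5,3,-23.5],0],[[-11.7,3.3,-25.6],0],[[-11.8,3.4,-27],0],[[-11.8,3.4,-27.4],0],[[-11.8,3.4,-27.4],0]]' >/dev/null; python3 - <<'E'
from h import *
s=manip.sense(); M=R.from_quat(s["tool_rot"]).as_matrix()
go((.566,.1,.236),(.566,.1,.12),(.566,.1,.085))
s=snap("top")["frame"][:,:,::-1]; a=s[265:375,400:490]; b=s[205:315,260:370]
cv2.imwrite("pics/p3.png",cv2.resize(np.hstack([a,b]),None,fx=4,fy=4,interpolation=cv2.INTER_CUBIC))
E
```

```text
t 24.6167 tcp [0.5292 0.0015 0.2788] gap 0.127 F [-0.2 -1.  -4.3] q [-0.365, 0.242, 2.291, 2.359, 0.388, -1.036]
[[-0.605, 0.796, -0.025], [0.018, -0.018, -1.0], [-0.796, -0.606, -0.003]]
(0.566, 0.1, 0.236) -> [ 1.4  5.3 -9.9] rows 2.7
(0.566, 0.1, 0.12) -> [10.6 12.4 -9.9] rows 4.6
(0.566, 0.1, 0.085) -> [13.4 14.5 -9.9] rows 5.3
```

View pics/p3.png

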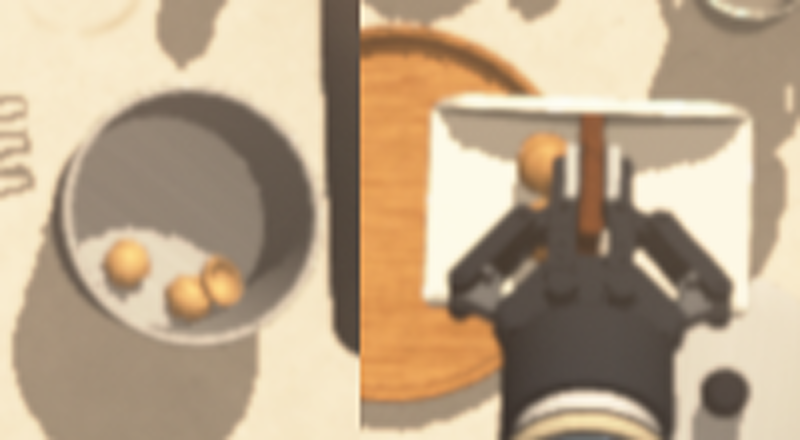

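All three shells are in the pot (crop (127,262), (190,297), (222,282)), and the walnuts are still left of the divider (one at (543,163), the other partly under the finger). I set the dish back.

```bash
python3 -m jog '[[[0.2,0.7,-1],0],[[0.5,2,-3.2],0],[[0.9,3.6,-6],0],[[1.3,5,-8.8],0],[[1.4,5.3,-9.9],0],[[3,6.5,-9.9],0],[[5,8.1,-9.9],0],[[7,9.6,-9.9],0],[[9,11.1,-9.9],0],[[10.6,12.4,-9.9],0],[[11.6,13.1,-9.9],0],[[12.4,13.8,-9.9],0],[[13,14.2,-9.9],0],[[13,14.2,-9.9],0]]';  python3 - <<'E'
from h import *
go((.566,.1,.0825),(.566,.1,.081))
E
```

```text
t: 25.83
tcp_pos: [0.5677, 0.0965, 0.0881]
tool_rot: [-0.323, -0.63, 0.638, -0.304]
force: [-0.0, 0.6, -4.0]
finger_gap: 0.131
t 25.8333 tcp [0.5677 0.0965 0.0881] gap 0.131 F [-0.   0.6 -4. ] q [-0.024, 0.856, 2.287, 3.146, 0.921, -1.568]
[[-0.606, 0.795, -0.03], [0.02, -0.023, -1.0], [-0.795, -0.606, -0.002]]
(0.566, 0.1, 0.0825) -> [ 0.6  0.2 -0.3] rows 0.2
(0.566, 0.1, 0.081) -> [ 0.7  0.3 -0.3] rows 0.2
```

```bash
python3 -m jog '[[[0.2,0.1,-0.1],0],[[0.35,0.25,-0.2],0],[[0.5,0.35,-0.3],0],[[0.5,0.35,-0.3],0],[[0.5,0.35,-0.3],0]]'; python3 -m jog '[[[0,0,0],0],[[0,0,0],0],[[0,0,0],0],[[0,0,0],0],[[0,0,0],0],[[0,0,0],0]]' 6 ; python3 -m jog '[[[-1,-0.8,0],0],[[-3,-2.3,0],0],[[-6,-4.5,0],0],[[-9,-6.8,0],0],[[-12,-9,0],0],[[-15,-11.4,0],0],[[-15,-11.4,0],0]]'; python3 - <<'E'
from h import *
s=manip.sense(); M=R.from_quat(s["tool_rot"]).as_matrix()
go((.45,-.1,.4))
E
```

```text
t: 26.25
tcp_pos: [0.5674, 0.1013, 0.0846]
tool_rot: [-0.323, -0.629, 0.637, -0.306]
force: [0.5, -0.2, -4.8]
finger_gap: 0.127
t: 26.75
tcp_pos: [0.5674, 0.1011, 0.0843]
tool_rot: [-0.323, -0.629, 0.637, -0.306]
force: [-1.1, -0.1, 0.0]
finger_gap: 0.702
t: 27.33
tcp_pos: [0.5698, 0.1012, 0.283]
tool_rot: [-0.329, -0.626, 0.634, -0.312]
force: [0.4, 0.3, 1.1]
finger_gap: 0.702
t 27.3333 tcp [0.5698 0.1012 0.283 ] gap 0.702 F [0.4 0.3 1.1] q [-0.012, 0.302, 2.17, 3.182, 0.272, -1.6]
[[-0.589, 0.808, -0.026], [0.017, -0.02, -1.0], [-0.808, -0.589, -0.002]]
(0.45, -0.1, 0.4) -> [ -2.7 -16.2  20.4] rows 6.3
```

```bash
python3 -m jog '[[[-2.7,-16,20.4],0],[[-2.7,-16,20.4],0],[[-2.7,-16,20.4],0],[[-2.7,-16,20.4],0],[[-2.7,-16,20.4],0],[[-2.7,-16,20.4],0],[[-2.7,-16,20.4],0],[[-2.7,-16,20.4],0],[[-2.7,-16,20.4],0],[[-2.7,-16,20.4],0]]'; python3 - <<'E'
from h import *
a=snap("top")["frame"][200:400,150:490,::-1]; b=snap("scene")["frame"][200:400,150:490,::-1]
cv2.imwrite("pics/end.png",cv2.resize(np.vstack([a,b]),None,fx=1.48,fy=1.48,interpolation=cv2.INTER_CUBIC))
E
```

```text
t: 28.17
tcp_pos: [0.4908, -0.0412, 0.3651]
tool_rot: [-0.324, -0.63, 0.634, -0.31]
force: [0.8, -0.5, 0.3]
finger_gap: 0.698
```

View pics/end.png

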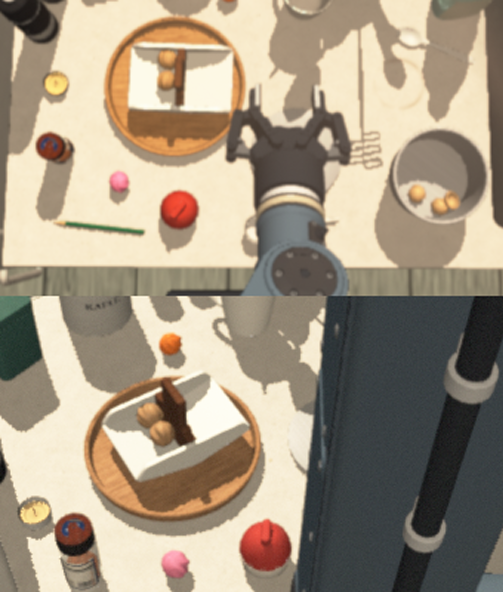

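The final view shows both walnuts left of the divider, the dish level on the tray, the +x section empty, three shells in the pot and the jar where it was. I hand it in.

```bash
python3 -m jog '[[[0,0,0],0],[[0,0,0],0],[[0,0,0],0],[[0,0,0],0]]' | tail -2; python3 -c "
from h import *
workorder.sign_off()"
```

```text
force: [-0.4, 0.1, 0.2]
finger_gap: 0.705
the job is handed in; nothing more can be done
```

I finished the job and handed it in at about 28.5 s of the 66 s allowed; the sign-off gives no verdict.

**What I did:**
- **Lid:** I lifted it off by its knob and laid it on the worktop at about (0.44, -0.08), knob up.
- **Tilting the tool:** The moves can only turn the tool about its own axis. To pour, I first leaned the tool about 53° by pushing it past the arm's reach in small steps, well clear of everything. My first push went sideways and I corrected it.
- **Pouring:** I held the dish by its handle over the pot, turned it 1.25 rad (a tip of about 56°), levelled it and set it back on the tray.

**Last checks:**
- **Final pictures:** They showed all three shells in the pot and both walnuts in their own section. The dish looked level on the tray, I estimate about 14 mm from its middle. The spice jar and other items looked undisturbed.
- **Pot:** It stood upright and looked unmoved, judged by eye.
- **Lid:** It was mostly hidden by the arm in the last picture. Earlier pictures, taken after it was laid down, show it flat with the knob up.
- **Dish and gripper:** The dish dropped about 2 mm when released. The gripper was open and clear of everything, with no contact force.

No check failed or disagreed.

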